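Snap the square cap back onto the lotion pump bottle

ROBOT

A 7-joint arm with a two-finger parallel gripper is mounted at the origin on the work surface. World frame = base frame: x ahead of the robot, y to its left, z up, the work surface at z = 0. Lengths are in m, angles in rad, forces in N, time in s.
With the tool pointing down it reaches from about 0.425 to 0.875 m from the base axis. Payload 4.7 kg.
Tool frame: the origin (TCP) lies at the very end of the fingers, on their centre line; the grasp point (between the pads) lies bot.hold_point_z behind it (bot.hold_point_z is the distance from the TCP to the grasp point, in m); z points along the fingers, y is the line along which they close (so a half turn about z gives the same grasp; the last joint's range is limited). The gripper opens to 87 mm and grips with 3 to 60 N. Pads are 19 mm wide; open, the fingers measure 117 mm over their backs; the gripper's body (75 mm by 190 mm) begins 51 mm behind the grasp point.
Start: joints at [1.154, 0.321, -0.07, 1.45, 0.023, 1.371, -0.057], TCP at [0.271, -0.591, 0.223] pointing down, gripper open.
Joint ranges: [-2.86, 2.86], [-0.3, 2.09], [-1.38, 1.24], [0.06, 2.45], [-1.56, 4.7], [0.09, 2.05], [-2.69, 2.69]. Speed limits (rad/s): [2.57, 2.57, 3.14, 3.14, 3.14, 3.14, 3.14].

INTERFACE

Orientations are given as a rotation vector (axis times angle).
In Python, from cell import sensors, optics, job_done, bot gives the robot as it stands.
- The arm moves only by the shell command python3 -m jog 'ROWS' [OPENING]. ROWS is text: rows parted by semicolons, each of 6 numbers parted by spaces: the shift along the tool's x, y, z in m, then the turn, a rotation vector about the tool's x, y, z in rad. A call has exactly 10 rows; each row shifts and turns the commanded pose from where the row before left it, along the tool's axes as they then stand; what a row does not reach is not made up. A row lasts 1/12 s, in which the tool goes at most 41.7 mm and 7.16 degrees, less where a joint would pass 70% of its speed; a pose out of reach is approached as far as the arm can. A call is refused whole if a number of a shift passes 0.0417 or a number of a turn 0.125, either way. A call with a gripper value outside its range is refused whole. OPENING is the finger opening in m, from 0 to 0.087, set as the call begins (- or left out, the last holds). The fingers move at their own pace and stop on an object; the grip force is fixed at half the most. Time passes only in rows, so rows that do not move let the fingers close, or fill a call up. It gives the time, the measured TCP pose, the force, the opening and the grip force at its end, in the units of the state.
- sensors.get_state(): the state, without advancing time (a new reading comes with each control period).
- optics.read_camera(name): name is "side" or "top"; returns a dict with "color" (400x640x3 uint8, red, green, blue), "K" (3x3 intrinsics, pixels), "world_to_cam" (4x4, takes a point from world to camera coordinates). Camera axes: x right, y up, looking along -z (the intrinsics and any distortion apply to the point x, -y, -z); pixel columns grow to the right and rows downward; lengths in m; the calibration is good to about 2 mm. A picture is of the moment at which its call begins. There is no depth.
- job_done(): hands the job in; it is judged then, once.
The state is a dict: "time": time; "qpos": joint angles; "qvel": joint speeds; "joint_torque": joint torques, N m; "position": TCP position; "eef_rot": TCP orientation; "wrist_force": force on the tool from outside, world axes, zero at the start; "torque": the same for the moment, N m; "opening": opening from 0.0 (shut) to 1.0 (fully open); "grasp_force": force on a finger pad.
Only numpy, scipy, OpenCV 4.12 (cv2) and the standard library are available. Lean on these libraries where they do the work, as an engineer would, in place of code of your own. Each camera call takes 0.05 s, during which the arm holds its last target. There are 200 camera calls.

TASK

The square cap of the lotion pump bottle is lying on its side on the make-up table. Put it back over the pump and press it straight down until it snaps fully home on the bottle's shoulder; the square metal collar that it fits has been left turned askew on the neck, and the cap goes on only in line with that collar. Do not knock the bottle over, and leave the spray can, the cream jar, the palette and the brush where they are.

Things in the scene. Friction and masses are not known exactly. Their poses are not given: they have to be found in the camera images.
- bottle: Loose square lotion bottle, 0.28 to 0.45 kg, standing uncapped. White body 52 x 52 mm, 100 mm high, flat shoulder on top. On it a square metal collar 40 x 40 mm, 24 mm high, top edges rounded 3 mm, then a round white pump head 27 mm across (spout to 17 mm from the axis), its top 150 mm above the table. Origin: centre of underside; z up the axis, x and y square to the body's side faces.
- bottle_shoulder (a point): Centre of the shoulder, 100 mm above the bottle's origin, where the cap's mouth must sit. Collar and pump head turn together, stiffly (0.06 N m), on the neck: the collar's sides stand 15 to 75 deg askew to the body's; the angle is not reported, so see or feel it (spout square to one side). On each collar face a sprung bead, crown 10.5 mm up, stands 3 mm proud; 3 to 6 N pushes one in.
- cap: Loose square white cap, 45 g, outside 52 x 52 mm, 64 mm long, open at one end, with a metal trim line round the mouth. Starts lying flat on a side face. Bore 42 x 42 mm, 58 mm deep, a groove behind its 4 mm lip; fits the collar at any quarter turn. Origin: middle of the open mouth, 26 mm above the table at the start; z runs from the mouth towards the closed end, x and y square to the side faces.
- cap_top (a point): Middle of the outer face of the cap's closed end, 64 mm from its origin along +z. Set on loosely, the cap rests on the beads with its mouth about 16 mm above the shoulder; some 10 to 15 N straight down snaps it over them, then its top is 164 mm above the table.
- spray_can: Bystander: upright round metal can 52 mm across, 160 mm tall. Origin: centre of its underside.
- cream_jar: Bystander: round amber jar with black lid, 68 mm across, 55 mm tall. Origin: centre of its underside.
- palette: Bystander: closed flat black case with a mirror top, 85 (x) x 170 (y) x 15 mm. Origin: centre of its underside.
- brush: Bystander: make-up brush lying crosswise on the table, 183 mm long along its x (hair end at +x, wooden handle to -x), 25 mm thick. Origin: on the table under its middle.
Things that resemble listed ones, but are neither listed nor needed, are in the scene too. What is meant by the cap is not green, and is the smaller of those in its own colour.

How it is judged:
At the end, for the whole second after the job is handed in: The cap is fully home on the bottle: mouth within 2.5 mm of the shoulder, centred on the bottle within 3 mm and in line with its axis within 0.05 rad; the bottle stands upright on the table, all staying so when let go; the four bystanders within 25 mm of where they were (z of cap in the frame of bottle between 0.0975 and 0.1025 m and x of cap in the frame of bottle between -0.003 and 0.003 m and y of cap in the frame of bottle between -0.003 and 0.003 m and angle between the z axis of cap and the z axis of bottle, either way round below 0.05 rad and angle between bottle's own z axis and vertical below 0.05 rad and height (world z) of bottle below 0.004 m); the robot touches nothing.
It fails at once if the bottle is tipped by more than 30 degrees (angle between bottle's own z axis and vertical above 0.52 rad).
It fails at once if the spray can, the cream jar, the palette or the brush is moved by more than 25 mm (distance of any of spray_can, cream_jar, palette, brush from where it was at the start of the episode above 0.025 m).
It also fails if it takes over 69 s, if anything falls off the work surface, if the arm or the gripper's body presses on something with over 40 N, if the wrist force passes 120 N, or if a joint passes its speed limit or range.

## Working session

There is one attempt and no reset: what is moved stays moved. The work goes in short steps, Python scripts to look and compute and a shell command to move; the robot and the scene stay as the last step left them, time stands still between calls to the robot, and variables do not carry over. Pictures are saved under pics/ and viewed, at most 10 in all, crops included, and the job is handed in when it is done.

```bash
ls; mkdir -p pics; python3 - <<'E'
from cell import sensors, optics, bot
import cv2
s=sensors.get_state(); print({k:s[k] for k in('time','position','eef_rot','opening')}, bot.hold_point_z)
for n in('top','side'):
    r=optics.read_camera(n); cv2.imwrite(f'pics/{n}0.png',r['color'][:,:,::-1]); print(r['K'],r['world_to_cam'],r.keys())
E
```

```text
pics
{'time': 0.0, 'position': array([ 0.27115935, -0.59014056,  0.22145903]), 'eef_rot': array([-3.06719863e+00, -6.71088951e-01,  8.04934978e-04]), 'opening': 0.9998374402571052} 0.0187
[[481.97090473   0.         322.19090633]
 [  0.         481.97090473 198.00028136]
 [  0.           0.           1.        ]] [[ 0.01359189 -0.99989703 -0.00460333 -0.02364616]
 [ 0.9937692   0.01299897  0.1106969  -0.62160994]
 [-0.11062567 -0.00607923  0.99384355 -1.1818735 ]
 [ 0.          0.          0.          1.        ]] dict_keys(['color', 'K', 'world_to_cam'])
[[519.50569435   0.         322.19063637]
 [  0.         519.50569435 197.21021286]
 [  0.           0.           1.        ]] [[ 0.99459575 -0.10313897 -0.01190146 -0.62755925]
 [ 0.07864394  0.67357976  0.73491866 -0.10730325]
 [-0.06778218 -0.73188296  0.67805082 -1.30294238]
 [ 0.          0.          0.          1.        ]] dict_keys(['color', 'K', 'world_to_cam'])
```

View pics/top0.png

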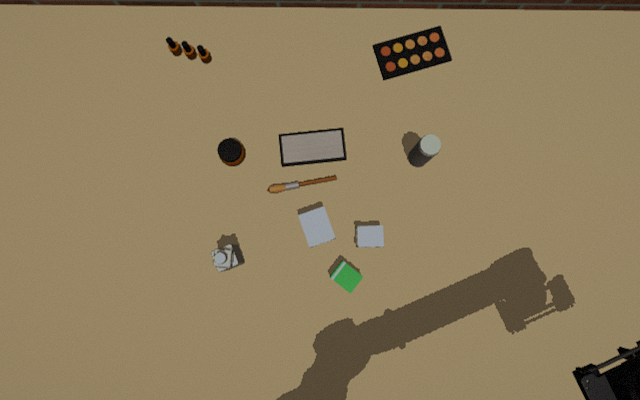

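View pics/side0.png

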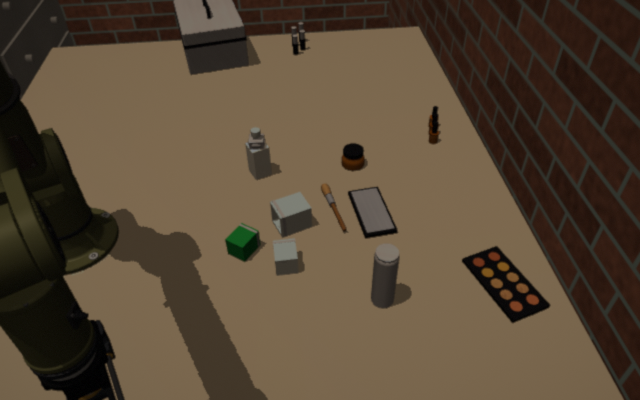

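The top view shows two white caps: the small one (the target) at about (370,236) and the larger lookalike at (317,226). The green one is at (347,277) and the bottle at (225,258). In the side view the cap is at (286,256) and the bottle at (258,155). I'll zoom in on the cap and bottle.

```bash
python3 - <<'E'
import cv2,numpy as np
t=cv2.imread('pics/top0.png');s=cv2.imread('pics/side0.png')
c=lambda im,x,y:cv2.convertScaleAbs(cv2.resize(im[y:y+48,x:x+64],(400,300),interpolation=cv2.INTER_CUBIC),alpha=1.3)
cv2.imwrite('pics/z1.png',np.vstack([np.hstack([c(t,338,212),c(t,193,234)]),np.hstack([c(s,254,232),c(s,226,124)])]))
E
```

```text
(no output)
```

View pics/z1.png

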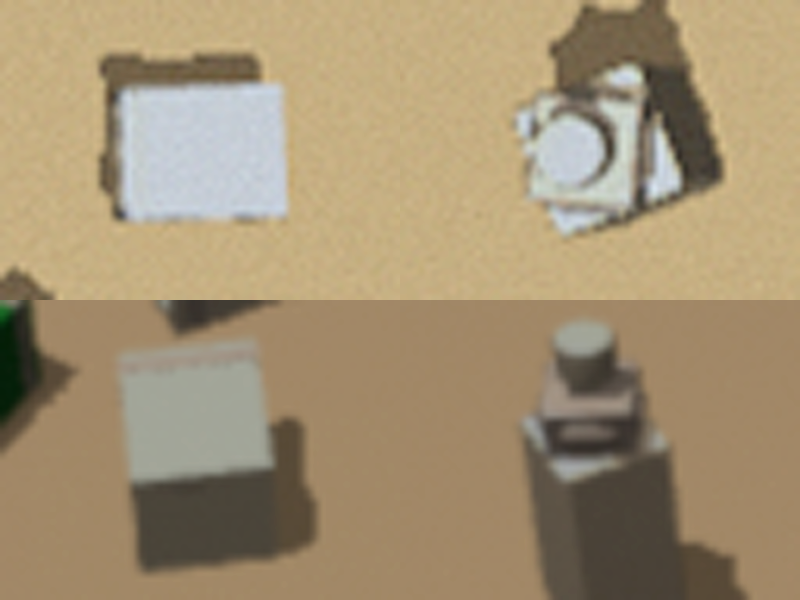

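In the top crop the cap's mouth end, with the trim line, is at image left (+y), so the cap's z points roughly to -y. The collar's sides are nearly parallel to the image axes, while the body is turned about 25°. One bigger crop of the bottle will let me pick corners.

```bash
python3 - <<'E'
import cv2,numpy as np
from cell import bot
print([a for a in dir(bot) if a[0]!='_'])
t=cv2.imread('pics/top0.png');s=cv2.imread('pics/side0.png')
c=lambda im,x,y:cv2.convertScaleAbs(cv2.resize(im[y:y+45,x:x+30],(400,600),interpolation=cv2.INTER_CUBIC),alpha=1.25)
o=np.hstack([c(t,211,235),c(s,243,125)])
for i in range(0,800,100): cv2.putText(o,str(i%400),(i,10),0,.35,(0,0,255)); cv2.line(o,(i,0),(i,6),(0,0,255))
for i in range(100,600,100): cv2.putText(o,str(i),(2,i),0,.35,(0,0,255))
cv2.imwrite('pics/z2.png',o)
E
```

```text
['MotionError', 'hold_point_z']
```

View pics/z2.png

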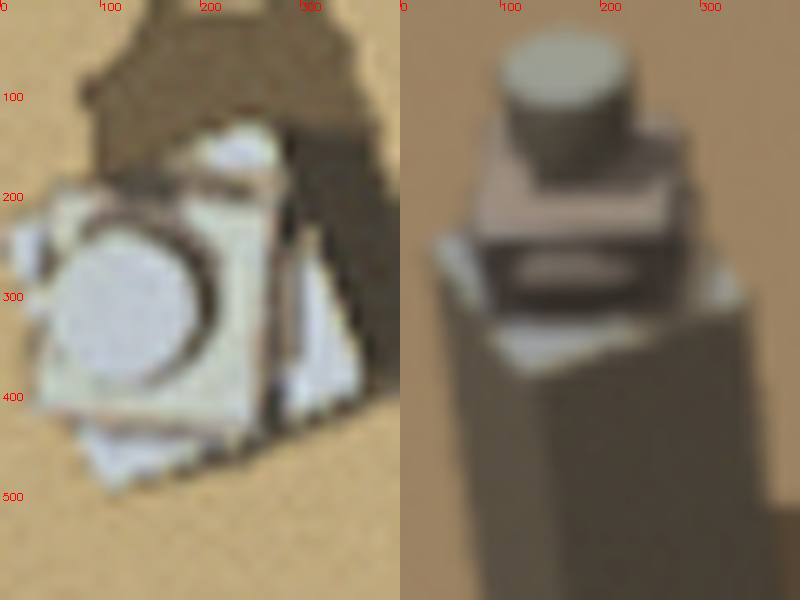

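```bash
cat >h.py <<'E'
import numpy as np,cv2
from cell import optics,sensors
from scipy.optimize import least_squares
from scipy.spatial.transform import Rotation as R
def cams(): return {n:optics.read_camera(n) for n in('top','side')}
def proj(c,P):
    P=np.atleast_2d(P);q=P@c['world_to_cam'][:3,:3].T+c['world_to_cam'][:3,3]
    q=q*[1,-1,-1];q=q@c['K'].T;return q[:,:2]/q[:,2:]
def sq(x,y,yaw,h,z):
    a=yaw+np.pi/4+np.arange(4)*np.pi/2;r=h*2**.5
    return np.c_[x+r*np.cos(a),y+r*np.sin(a),np.full(4,z)]
E
python3 - <<'E'
from h import *
C=cams()
p=lambda L,ox,oy,s=13.333:(np.array(L)+.5)/s-.5+[ox,oy]
T=p([(262,125),(360,390),(108,490),(10,235),(270,195),(252,430),(38,405),(60,195)],211,235)
S=p([(38,245),(130,375),(345,295)],243,125)
near=lambda q,obs:(q[np.argmin(((q[None]-obs[:,None])**2).sum(2),1)]-obs).ravel()
def f(v):
    x,y,b,c=v
    return np.r_[near(proj(C['top'],sq(x,y,b,.026,.1)),T[:4]),near(proj(C['top'],sq(x,y,c,.0195,.122)),T[4:]),near(proj(C['side'],sq(x,y,b,.026,.1)),S)]
best=min((least_squares(f,[.55,.2,b,c]) for b in(0,.35,-.35,.7) for c in(0,.1,-.1)),key=lambda r:r.cost)
print('bottle',best.x,np.degrees(best.x[2:]),best.cost,best.fun.round(1))
x,y=best.x[:2];print('pump top', proj(C['top'],[x,y,.15]),'seen',p([(125,308)],211,235),'side',proj(C['side'],[x,y,.15]),p([(165,70)],243,125))
# cap
T=p([(118,87),(283,85),(288,215),(120,218)],338,212,6.25); S=p([(120,52),(256,42),(272,168),(133,180)],254,232,6.25)
def rect(x,y,yaw,z): # centre of 64x52 rect, yaw = dir of cap z axis
    l=np.array([[.032,.026],[-.032,.026],[-.032,-.026],[.032,-.026]]);c,s=np.cos(yaw),np.sin(yaw)
    return np.c_[l@[[c,s],[-s,c]]+[x,y],np.full(4,z)]
g=lambda v:np.r_[near(proj(C['top'],rect(*v,.052)),T),near(proj(C['side'],rect(*v,.052)),S)]
r=least_squares(g,[.6,-.1,-1.57]);print('cap centre',r.x,np.degrees(r.x[2]),r.cost,r.fun.round(1))
E
```

```text
bottle [ 0.47117742  0.21263351  0.41457573 -0.04992001] [23.75343939 -2.86020585] 9.299858276088422 [ 0.4 -1.2  1.3 -0.7 -0.4  0.5 -1.1 -0.8  0.8  0.2  0.8 -0.4 -0.   0.4
 -0.2 -0.9 -2.2 -1.2 -1.4 -1.  -0.  -0.9]
pump top [[219.89472667 257.45817658]] seen [[219.91273532 257.63807845]] side [[253.86903266 128.67493405]] [[254.91281032 129.78763219]]
cap centre [ 0.56107769 -0.13478583 -3.11045013] -178.21566502252077 486.4391401626152 [  3.5   9.9  -1.8   9.9  -2.6 -10.9   3.2 -11.   10.6   0.4 -11.2   2.
 -11.9  -1.5  10.3  -3.4]
```

```bash
python3 - <<'E'
from h import *
C=cams()
p=lambda L,ox,oy,s=13.333:(np.array(L)+.5)/s-.5+[ox,oy]
T=p([(118,87),(283,85),(288,215),(120,218)],338,212,6.25); S=p([(120,52),(256,42),(272,168),(133,180)],254,232,6.25)
m=np.array
def rect(x,y,yaw,z,L):
    c,s=np.cos(yaw),np.sin(yaw); return np.c_[m(L)@[[c,s],[-s,c]]+[x,y],np.full(4,z)]
a,b=.032,.026
g=lambda v:np.r_[(proj(C['top'],rect(*v,.052,[(-a,b),(a,b),(a,-b),(-a,-b)]))-T).ravel(),(proj(C['side'],rect(*v,.052,[(-a,-b),(-a,b),(a,b),(a,-b)]))-S).ravel()]
r=least_squares(g,[.5,-.1,-1.57]);print('cap centre',r.x,np.degrees(r.x[2]),r.cost,r.fun.round(1))
# collar edge fit
G={}
for n in C:
    im=cv2.GaussianBlur(C[n]['color'],(0,0),.6).astype(np.float32)
    G[n]=np.sqrt(sum(cv2.Sobel(im[:,:,k],cv2.CV_32F,1,0,ksize=3)**2+cv2.Sobel(im[:,:,k],cv2.CV_32F,0,1,ksize=3)**2 for k in range(3)))
def score(n,Q,dx,dy,edges):
    P=[]
    for i in edges:
        A,B=Q[i],Q[(i+1)%4]; P.append(A+(B-A)*np.linspace(.05,.95,30)[:,None])
    q=proj(C[n],np.vstack(P)).astype(np.float32)+np.float32([dx,dy])
    return float(cv2.remap(G[n],q[None,:,0].copy(),q[None,:,1].copy(),1).mean())
D=np.arange(-1.5,1.51,.3)
for nm,n,h,z in(('collar','top',.0195,.1225),('collar','side',.0195,.1225),('body','top',.026,.1)):
  for lo,hi in((-45,45),):
    s=[]
    for deg in np.arange(lo,hi,1.):
        s.append((max(score(n,sq(.4712,.2126,np.radians(deg),h,z),dx,dy,range(4)) for dx in D for dy in D),deg))
    print(nm,n,sorted(s)[::-1][:7])
E
```

```text
cap centre [ 0.52915807 -0.13561742 -1.54434815] -88.48463083415231 2.946464706948673 [ 0.8 -0.6  0.3 -0.7  0.  -0.3  0.9 -0.5 -0.5 -0.4 -0.3 -1.  -0.4 -0.7
 -0.9 -0.2]
collar top [(246.82760620117188, np.float64(-3.0)), (246.71914672851562, np.float64(-4.0)), (246.1338348388672, np.float64(-2.0)), (245.4709930419922, np.float64(1.0)), (245.44386291503906, np.float64(0.0)), (245.3932647705078, np.float64(-1.0)), (245.22305297851562, np.float64(2.0))]
collar side [(179.53292846679688, np.float64(-15.0)), (179.3418731689453, np.float64(-14.0)), (179.31744384765625, np.float64(-16.0)), (179.15220642089844, np.float64(-17.0)), (179.1017608642578, np.float64(-13.0)), (178.77833557128906, np.float64(-18.0)), (178.74795532226562, np.float64(-12.0))]
body top [(265.2497253417969, np.float64(23.0)), (264.10223388671875, np.float64(24.0)), (263.9809875488281, np.float64(22.0)), (261.8800048828125, np.float64(25.0)), (261.21697998046875, np.float64(21.0)), (259.24932861328125, np.float64(26.0)), (257.4905700683594, np.float64(20.0))]
```

```bash
cat >>h.py <<'E'
from scipy.linalg import fractional_matrix_power as fmp
def now():
    s=sensors.get_state();T=np.eye(4);T[:3,:3]=R.from_rotvec(s['eef_rot']).as_matrix();T[:3,3]=s['position'];return s,T
def tool(yaw,tilt):  # yaw of tool x (deg) tool down, then tilt about tool y (deg)
    return R.from_euler('z',yaw,degrees=True).as_matrix()@np.diag([1,-1,-1.])@R.from_euler('y',tilt,degrees=True).as_matrix()
def plan(hold,Rt,N,back=0):  # hold point target
    G=np.eye(4);G[:3,:3]=Rt;G[:3,3]=np.array(hold)+Rt[:,2]*(.0187-back)
    s,T=now();D=np.real(fmp(np.linalg.inv(T)@G,1/N))
    print('t',round(s['time'],2),'goal',G[:3,3].round(4),'row x%d:'%N,D[:3,3].round(5),R.from_matrix(D[:3,:3]).as_rotvec().round(5))
    X=T.copy();P=[]
    for i in range(N): X=X@D;P.append(X[:3,3])
    print('path',np.array(P)[::max(1,N//4)].round(3).tolist())
E
python3 - <<'E'
from h import *
print(tool(91.5,45).round(2).tolist())
plan([.5293,-.1416,.026],tool(91.5,45),20,.1)
E
```

```text
[[-0.02, 1.0, -0.02], [0.71, 0.03, 0.71], [0.71, 0.0, -0.71]]
t 0.3 goal [ 0.5308 -0.1991  0.0835] row x20: [0.02114 0.00107 0.01586] [ 0.02281  0.03461 -0.05515]
path [[0.291, -0.583, 0.206], [0.385, -0.52, 0.139], [0.463, -0.423, 0.095], [0.514, -0.303, 0.078]]
```

```bash
python3 -m jog '0.0211 0.0011 0.0159 0.0228 0.0346 -0.0552;0.0211 0.0011 0.0159 0.0228 0.0346 -0.0552;0.0211 0.0011 0.0159 0.0228 0.0346 -0.0552;0.0211 0.0011 0.0159 0.0228 0.0346 -0.0552;0.0211 0.0011 0.0159 0.0228 0.0346 -0.0552;0.0211 0.0011 0.0159 0.0228 0.0346 -0.0552;0.0211 0.0011 0.0159 0.0228 0.0346 -0.0552;0.0211 0.0011 0.0159 0.0228 0.0346 -0.0552;0.0211 0.0011 0.0159 0.0228 0.0346 -0.0552;0.0211 0.0011 0.0159 0.0228 0.0346 -0.0552' 0.068
python3 -m jog '0.0211 0.0011 0.0159 0.0228 0.0346 -0.0552;0.0211 0.0011 0.0159 0.0228 0.0346 -0.0552;0.0211 0.0011 0.0159 0.0228 0.0346 -0.0552;0.0211 0.0011 0.0159 0.0228 0.0346 -0.0552;0.0211 0.0011 0.0159 0.0228 0.0346 -0.0552;0.0211 0.0011 0.0159 0.0228 0.0346 -0.0552;0.0211 0.0011 0.0159 0.0228 0.0346 -0.0552;0.0211 0.0011 0.0159 0.0228 0.0346 -0.0552;0.0211 0.0011 0.0159 0.0228 0.0346 -0.0552;0.0211 0.0011 0.0159 0.0228 0.0346 -0.0552'
python3 - <<'E'
from h import *
print(now()[0]['qpos'].round(2)); plan([.5293,-.1416,.026],tool(91.5,45),10)
E
```

```text
time: 1.13
position: [0.4498, -0.4447, 0.1012]
eef_rot: [-2.479, -1.343, -0.41]
wrist_force: [0.1, -0.7, 0.0]
opening: 0.784
grasp_force: 0.0
time: 1.97
position: [0.5309, -0.1989, 0.0823]
eef_rot: [-1.73, -1.783, -0.719]
wrist_force: [0.2, -0.1, 1.3]
opening: 0.784
grasp_force: 0.0
[ 1.04  0.7  -0.52  1.5  -0.31  1.48  0.68]
t 1.97 goal [ 0.529  -0.1284  0.0128] row x10: [ 7.0e-05 -1.0e-05  9.9e-03] [-9.0e-05 -4.0e-05  3.2e-04]
path [[0.531, -0.192, 0.075], [0.53, -0.178, 0.061], [0.53, -0.164, 0.048], [0.53, -0.15, 0.034], [0.529, -0.135, 0.02]]
```

```bash
python3 -m jog '0 0 0.0099 0 0 0;0 0 0.0099 0 0 0;0 0 0.0099 0 0 0;0 0 0.0099 0 0 0;0 0 0.0099 0 0 0;0 0 0.0099 0 0 0;0 0 0.0099 0 0 0;0 0 0.0099 0 0 0;0 0 0.0099 0 0 0;0 0 0.0099 0 0 0'
python3 -m jog '0 0 0 0 0 0;0 0 0 0 0 0;0 0 0 0 0 0;0 0 0 0 0 0;0 0 0 0 0 0;0 0 0 0 0 0;0 0 0 0 0 0;0 0 0 0 0 0;0 0 0 0 0 0;0 0 0 0 0 0' 0.04
python3 - <<'E'
from h import *
# lift: cap axis upright: tool x yaw ~ 91.5 -> tilt -45, above-side waypoint
plan([.52,-.05,.26],tool(88,-45),20)
plan([.4712,.2126,.26],tool(84,-45),30)
E
```

```text
time: 2.8
position: [0.529, -0.1292, 0.0118]
eef_rot: [-1.734, -1.781, -0.718]
wrist_force: [-0.3, 0.1, -0.4]
opening: 0.781
grasp_force: 0.0
time: 3.63
position: [0.5292, -0.1301, 0.0127]
eef_rot: [-1.734, -1.782, -0.718]
wrist_force: [0.5, -1.4, 1.3]
opening: 0.597
grasp_force: 30.0
t 3.63 goal [ 0.5195 -0.0632  0.2468] row x20: [ 0.00421 -0.00069 -0.01283] [ 6.000e-05 -7.845e-02  3.410e-03]
path [[0.529, -0.136, 0.025], [0.526, -0.152, 0.09], [0.523, -0.141, 0.156], [0.521, -0.106, 0.214]]
t 3.63 goal [0.4698 0.1994 0.2468] row x30: [ 0.01233 -0.00266 -0.0083 ] [ 4.000e-05 -5.224e-02  4.860e-03]
path [[0.526, -0.127, 0.027], [0.508, -0.087, 0.123], [0.493, -0.015, 0.197], [0.481, 0.08, 0.242], [0.471, 0.185, 0.249]]
```

```bash
python3 -m jog '0.0042 -0.0007 -0.0128 0 -0.0785 0.0034;0.0042 -0.0007 -0.0128 0 -0.0785 0.0034;0.0042 -0.0007 -0.0128 0 -0.0785 0.0034;0.0042 -0.0007 -0.0128 0 -0.0785 0.0034;0.0042 -0.0007 -0.0128 0 -0.0785 0.0034;0.0042 -0.0007 -0.0128 0 -0.0785 0.0034;0.0042 -0.0007 -0.0128 0 -0.0785 0.0034;0.0042 -0.0007 -0.0128 0 -0.0785 0.0034;0.0042 -0.0007 -0.0128 0 -0.0785 0.0034;0.0042 -0.0007 -0.0128 0 -0.0785 0.0034'
python3 -m jog '0.0042 -0.0007 -0.0128 0 -0.0785 0.0034;0.0042 -0.0007 -0.0128 0 -0.0785 0.0034;0.0042 -0.0007 -0.0128 0 -0.0785 0.0034;0.0042 -0.0007 -0.0128 0 -0.0785 0.0034;0.0042 -0.0007 -0.0128 0 -0.0785 0.0034;0.0042 -0.0007 -0.0128 0 -0.0785 0.0034;0.0042 -0.0007 -0.0128 0 -0.0785 0.0034;0.0042 -0.0007 -0.0128 0 -0.0785 0.0034;0.0042 -0.0007 -0.0128 0 -0.0785 0.0034;0.0042 -0.0007 -0.0128 0 -0.0785 0.0034'
python3 - <<'E'
from h import *
print(now()[0]['qpos'].round(2))
plan([.4712,.2126,.24],tool(84,-45),15)
C=cams()
o=[]
for n in C: 
    cv2.imwrite(f'pics/{n}1.png',C[n]['color'][:,:,::-1]); o.append(C[n]['color'][60:360,160:460,::-1])
cv2.imwrite('pics/b1.png',cv2.resize(np.hstack(o),(800,400)))
E
```

```text
time: 4.47
position: [0.5232, -0.1448, 0.1441]
eef_rot: [-2.223, -2.214, 0.018]
wrist_force: [-0.1, 0.5, -0.5]
opening: 0.596
grasp_force: 30.0
time: 5.3
position: [0.5189, -0.062, 0.2469]
eef_rot: [1.791, 1.73, -0.744]
wrist_force: [0.6, 1.1, -0.3]
opening: 0.596
grasp_force: 30.0
[ 0.18  0.26 -0.68  1.76  0.82  1.66 -0.68]
t 5.3 goal [0.4698 0.1994 0.2268] row x15: [ 0.01306 -0.00443 -0.01124] [0.00347 0.00029 0.00322]
path [[0.515, -0.045, 0.245], [0.504, 0.007, 0.241], [0.494, 0.06, 0.237], [0.484, 0.112, 0.233], [0.475, 0.164, 0.229]]
```

View pics/b1.png

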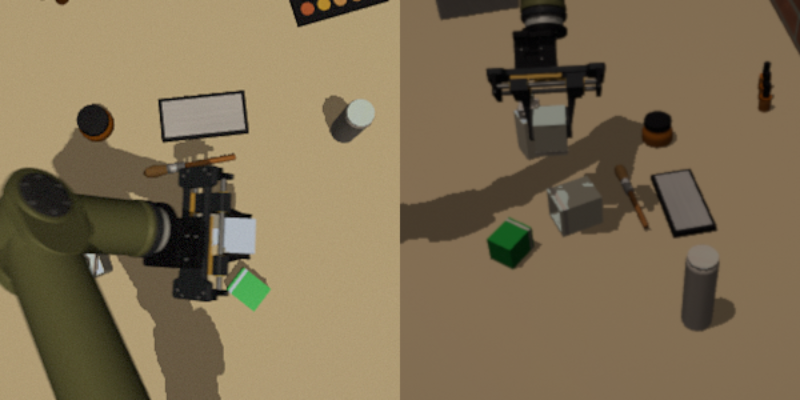

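The cap is held upright with its mouth down, clear of everything. Next I'll move it over the bottle.

```bash
python3 -m jog '0.0131 -0.0044 -0.0112 0.0035 0 0.0032;0.0131 -0.0044 -0.0112 0.0035 0 0.0032;0.0131 -0.0044 -0.0112 0.0035 0 0.0032;0.0131 -0.0044 -0.0112 0.0035 0 0.0032;0.0131 -0.0044 -0.0112 0.0035 0 0.0032;0.0131 -0.0044 -0.0112 0.0035 0 0.0032;0.0131 -0.0044 -0.0112 0.0035 0 0.0032;0.0131 -0.0044 -0.0112 0.0035 0 0.0032;0.0131 -0.0044 -0.0112 0.0035 0 0.0032;0.0131 -0.0044 -0.0112 0.0035 0 0.0032'
python3 -m jog '0.0131 -0.0044 -0.0112 0.0035 0 0.0032;0.0131 -0.0044 -0.0112 0.0035 0 0.0032;0.0131 -0.0044 -0.0112 0.0035 0 0.0032;0.0131 -0.0044 -0.0112 0.0035 0 0.0032;0.0131 -0.0044 -0.0112 0.0035 0 0.0032;0 0 0 0 0 0;0 0 0 0 0 0;0 0 0 0 0 0;0 0 0 0 0 0;0 0 0 0 0 0'
python3 - <<'E'
from h import *
print(now()[0]['qpos'].round(2))
plan([.4712,.2126,.24],tool(84,-45),5)
C=cams()
o=[]
for n,x,y in(('top',185,225),('side',226,85)): 
    cv2.imwrite(f'pics/{n}2.png',C[n]['color'][:,:,::-1]); o.append(cv2.resize(C[n]['color'][y:y+84,x:x+56,::-1],(400,600),interpolation=cv2.INTER_CUBIC))
cv2.imwrite('pics/b2.png',cv2.convertScaleAbs(np.hstack(o),alpha=1.3))
E
```

```text
time: 6.23
position: [0.4844, 0.1109, 0.2321]
eef_rot: [1.842, 1.696, -0.765]
wrist_force: [0.7, -0.5, -0.2]
opening: 0.594
grasp_force: 30.0
time: 7.07
position: [0.4709, 0.1973, 0.2258]
eef_rot: [1.865, 1.676, -0.776]
wrist_force: [-0.4, 0.2, -1.0]
opening: 0.598
grasp_force: 30.0
[-0.24  0.55 -0.75  1.48  0.71  1.98 -1.12]
t 7.07 goal [0.4698 0.1994 0.2268] row x5: [ 0.00016 -0.00026 -0.00043] [-6.0e-04  2.3e-04 -8.0e-05]
path [[0.471, 0.198, 0.226], [0.47, 0.198, 0.226], [0.47, 0.199, 0.226], [0.47, 0.199, 0.227], [0.47, 0.199, 0.227]]
```

View pics/b2.png

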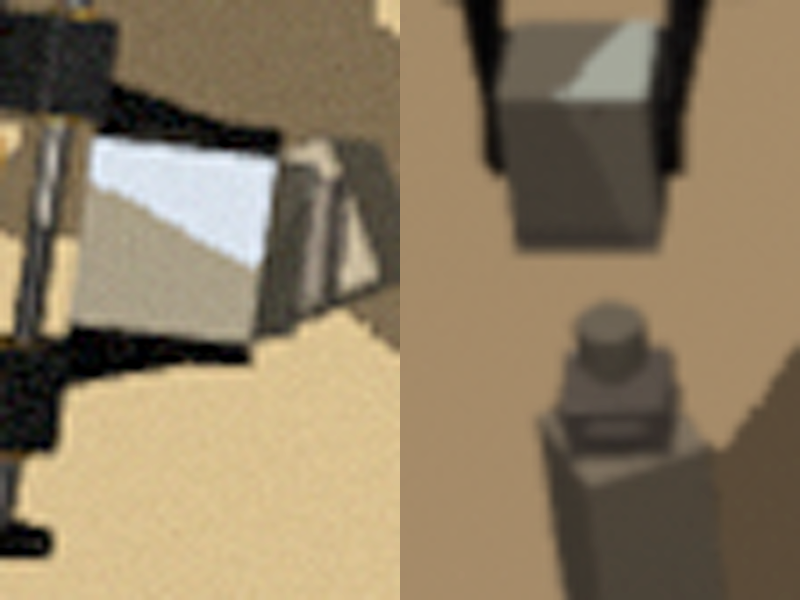

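```bash
python3 - <<'E'
from h import *
C=cams();s,T=now()
H=T[:3,3]-.0187*T[:3,2]; print('hold',H.round(4))
k=400/56
p=lambda L,ox,oy:(np.array(L)+.5)/k-.5+[ox,oy]
up=-T[:3,0]*2**.5/2-T[:3,2]*2**.5/2; print('cap up',up.round(3), 'tooly yaw',np.degrees(np.arctan2(T[1,1],T[0,1])))
top=H+up*.026; print('top res(proj-seen)',proj(C['top'],top)-p([(92,137),(277,155),(252,345),(73,325)],185,225).mean(0))
n=np.cross(T[:3,1],up); n*=-np.sign(n[1]); print(n)
fb=H-up*.038+n*.026; ft=H+up*.026+n*.026
print('side res',proj(C['side'],fb)-p([(115,248),(260,250)],226,85).mean(0),proj(C['side'],ft)-p([(97,98),(258,100)],226,85).mean(0))
for q in((.01,0,0),(0,.01,0)): print(q,proj(C['top'],top+q)-proj(C['top'],top),proj(C['side'],fb+q)-proj(C['side'],fb))
x,y=.4712,.2126
print('bottle pump side res',proj(C['side'],[x,y,.15])-p([(210,322)],226,85),'earlier',254.9,129.8)
E
```

```text
hold [0.4721 0.2111 0.239 ]
cap up [0.002 0.001 1.   ] tooly yaw -6.076319698901992
top res(proj-seen) [[-0.49781207 -0.57917381]]
[-1.05851313e-01 -9.94381597e-01  8.60115071e-04]
side res [[-0.63221625 -0.91505887]] [[-1.87105268 -1.50518792]]
(0.01, 0, 0) [[ 0.19670957 -4.98952424]] [[ 3.90720334 -0.26613258]]
(0, 0.01, 0) [[-4.95026088 -0.06817834]] [[-0.01204358 -2.17933853]]
bottle pump side res [[-1.09240548 -0.96842218]] earlier 254.9 129.8
```

Cap and bottle line up to about 1–2 mm. The collar looks about 3° more negative than the cap, so I'll correct that and lower to just above the collar.

```bash
python3 - <<'E'
from h import *
plan([.4716,.2134,.205],tool(81,-45),10)
E
```

```text
t 7.27 goal [0.4695 0.2003 0.1918] row x10: [ 0.00256 -0.00014  0.00225] [3.47e-03 9.00e-05 3.75e-03]
path [[0.471, 0.198, 0.222], [0.47, 0.199, 0.216], [0.47, 0.199, 0.209], [0.47, 0.2, 0.202], [0.47, 0.2, 0.195]]
```

```bash
python3 -m jog '0.0026 -0.0001 0.0023 0.0035 0 0.0038;0.0026 -0.0001 0.0023 0.0035 0 0.0038;0.0026 -0.0001 0.0023 0.0035 0 0.0038;0.0026 -0.0001 0.0023 0.0035 0 0.0038;0.0026 -0.0001 0.0023 0.0035 0 0.0038;0.0026 -0.0001 0.0023 0.0035 0 0.0038;0.0026 -0.0001 0.0023 0.0035 0 0.0038;0.0026 -0.0001 0.0023 0.0035 0 0.0038;0.0026 -0.0001 0.0023 0.0035 0 0.0038;0.0026 -0.0001 0.0023 0.0035 0 0.0038'
python3 - <<'E'
from h import *
print(now()[0]['qpos'].round(3))
plan([.4716,.2134,.17],tool(81,-45),10)
E
```

```text
time: 8.1
position: [0.4697, 0.2007, 0.1906]
eef_rot: [1.914, 1.634, -0.794]
wrist_force: [0.1, -0.4, 0.1]
opening: 0.6
grasp_force: 30.0
[-0.252  0.599 -0.728  1.489  0.694  1.947 -1.194]
t 8.1 goal [0.4695 0.2003 0.1568] row x10: [ 2.36e-03 -1.00e-05  2.42e-03] [-4.e-05  9.e-05 -0.e+00]
path [[0.47, 0.201, 0.187], [0.47, 0.201, 0.18], [0.47, 0.201, 0.174], [0.47, 0.2, 0.167], [0.47, 0.2, 0.16]]
```

```bash
python3 -m jog '0.0024 0 0.0024 0 0 0;0.0024 0 0.0024 0 0 0;0.0024 0 0.0024 0 0 0;0.0024 0 0.0024 0 0 0;0.0024 0 0.0024 0 0 0;0.0024 0 0.0024 0 0 0;0.0024 0 0.0024 0 0 0;0.0024 0 0.0024 0 0 0;0.0024 0 0.0024 0 0 0;0.0024 0 0.0024 0 0 0'
python3 - <<'E'
from h import *
s,T=now();print(s['qpos'].round(3),'hold',(T[:3,3]-.0187*T[:3,2]).round(4),s['wrist_force'].round(1),s['torque'].round(2))
plan([.4716,.2134,.159],tool(81,-45),10)
C=cams();o=[]
for n,x,y in(('top',185,225),('side',226,100)): 
    o.append(cv2.resize(C[n]['color'][y:y+66,x:x+44,::-1],(400,600),interpolation=cv2.INTER_CUBIC))
cv2.imwrite('pics/b3.png',cv2.convertScaleAbs(np.hstack(o),alpha=1.3))
E
```

```text
time: 8.93
position: [0.4698, 0.2006, 0.1567]
eef_rot: [1.913, 1.635, -0.794]
wrist_force: [0.3, 1.1, 0.2]
opening: 0.596
grasp_force: 30.0
[-0.257  0.633 -0.719  1.516  0.704  1.902 -1.225] hold [0.4718 0.2137 0.1699] [0.3 1.1 0.2] [ 0.82 -0.21  0.01]
t 8.93 goal [0.4695 0.2003 0.1458] row x10: [ 7.5e-04 -2.0e-05  7.9e-04] [-1.e-05  9.e-05  2.e-05]
path [[0.47, 0.201, 0.156], [0.47, 0.201, 0.153], [0.47, 0.2, 0.151], [0.47, 0.2, 0.149], [0.47, 0.2, 0.147]]
```

View pics/b3.png

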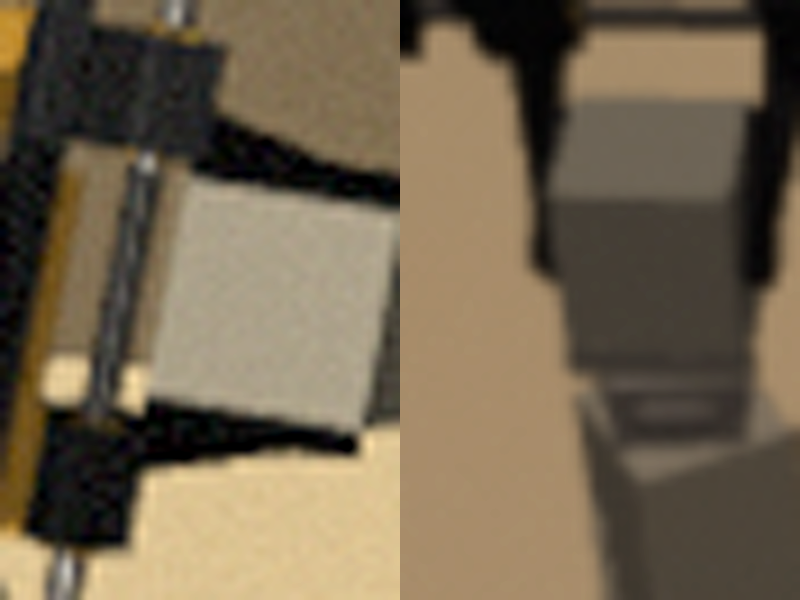

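The cap is just above the collar. Its front face centre is about 1.4 px left of the collar's, so I'll shift 1 mm in +x and lower, watching forces.

```bash
python3 -m jog '0.0008 0.0010 0.0008 0 0 0;0.0008 0 0.0008 0 0 0;0.0008 0 0.0008 0 0 0;0.0008 0 0.0008 0 0 0;0.0008 0 0.0008 0 0 0;0.0008 0 0.0008 0 0 0;0.0008 0 0.0008 0 0 0;0.0008 0 0.0008 0 0 0;0.0008 0 0.0008 0 0 0;0.0008 0 0.0008 0 0 0'
python3 - <<'E'
from h import *
s,T=now();print(s['qpos'].round(3),'hold',(T[:3,3]-.0187*T[:3,2]).round(4),s['wrist_force'].round(1),s['torque'].round(2))
E
```

```text
time: 9.87
position: [0.4705, 0.2002, 0.1466]
eef_rot: [1.913, 1.634, -0.795]
wrist_force: [-0.3, 0.2, 0.7]
opening: 0.594
grasp_force: 30.0
[-0.258  0.645 -0.715  1.521  0.708  1.89  -1.234] hold [0.4725 0.2133 0.1597] [-0.3  0.2  0.7] [ 0.58 -0.01 -0.07]
```

```bash
python3 -m jog '0.0008 0 0.0008 0 0 0;0.0008 0 0.0008 0 0 0;0.0008 0 0.0008 0 0 0;0.0008 0 0.0008 0 0 0;0 0 0 0 0 0;0 0 0 0 0 0;0 0 0 0 0 0;0 0 0 0 0 0;0 0 0 0 0 0;0 0 0 0 0 0'
python3 - <<'E'
from h import *
s,T=now();print('hold',(T[:3,3]-.0187*T[:3,2]).round(4),s['wrist_force'].round(1),s['torque'].round(2))
E
```

```text
time: 10.7
position: [0.4704, 0.2002, 0.1424]
eef_rot: [1.913, 1.633, -0.795]
wrist_force: [-2.3, 0.1, 6.2]
opening: 0.594
grasp_force: 30.0
hold [0.4725 0.2133 0.1556] [-2.3  0.1  6.2] [-0.34  0.37 -0.25]
```

```bash
python3 -m jog '0 -0.0005 0 0 0 0;0 -0.0005 0 0 0 0;0 0 0 0 0 0;0 0 0 0 0 0;0.0007 0 0.0007 0 0 0;0 0 0 0 0 0;0 0 0 0 0 0;0 0 0 0 0 0;0 0 0 0 0 0;0 0 0 0 0 0'
python3 - <<'E'
from h import *
s,T=now();print('hold',(T[:3,3]-.0187*T[:3,2]).round(4),s['wrist_force'].round(1),s['torque'].round(2))
E
```

```text
time: 11.53
position: [0.4701, 0.2002, 0.1423]
eef_rot: [1.913, 1.632, -0.794]
wrist_force: [-1.0, -0.8, 9.5]
opening: 0.599
grasp_force: 30.0
hold [0.4722 0.2133 0.1555] [-1.  -0.8  9.5] [-0.69  0.19 -0.07]
```

The mouth height, about 16 mm above the shoulder, shows the cap is aligned and resting on the beads. Next I press straight down while holding it.

```bash
python3 -m jog '0.0005 0 0.0005 0 0 0;0.0005 0 0.0005 0 0 0;0.0005 0 0.0005 0 0 0;0.0005 0 0.0005 0 0 0;0.0005 0 0.0005 0 0 0;0.0005 0 0.0005 0 0 0;0 0 0 0 0 0;0 0 0 0 0 0;0 0 0 0 0 0;0 0 0 0 0 0'
python3 - <<'E'
from h import *
s,T=now();print('hold',(T[:3,3]-.0187*T[:3,2]).round(4),s['wrist_force'].round(1),s['torque'].round(2))
E
```

```text
time: 12.37
position: [0.4702, 0.2004, 0.1369]
eef_rot: [1.913, 1.633, -0.793]
wrist_force: [-0.1, -0.3, 5.3]
opening: 0.596
grasp_force: 30.0
hold [0.4723 0.2135 0.1501] [-0.1 -0.3  5.3] [ 0.02 -0.12  0.04]
```

```bash
python3 -m jog '0.0008 0 0.0008 0 0 0;0.0008 0 0.0008 0 0 0;0.0008 0 0.0008 0 0 0;0.0008 0 0.0008 0 0 0;0.0008 0 0.0008 0 0 0;0.0008 0 0.0008 0 0 0;0.0008 0 0.0008 0 0 0;0.0008 0 0.0008 0 0 0;0 0 0 0 0 0;0 0 0 0 0 0'
python3 - <<'E'
from h import *
s,T=now();print('hold',(T[:3,3]-.0187*T[:3,2]).round(4),s['wrist_force'].round(1),s['torque'].round(2))
E
```

```text
time: 13.2
position: [0.4696, 0.2007, 0.1273]
eef_rot: [1.913, 1.634, -0.794]
wrist_force: [-0.9, 0.4, 3.1]
opening: 0.599
grasp_force: 30.0
hold [0.4717 0.2138 0.1405] [-0.9  0.4  3.1] [ 0.32 -0.08 -0.12]
```

Nearly home: the hold point is at 0.1405 against the expected 0.1397. I'll press another 3 mm to seat it firmly.

```bash
python3 -m jog '0.0006 0 0.0006 0 0 0;0.0006 0 0.0006 0 0 0;0.0006 0 0.0006 0 0 0;0.0006 0 0.0006 0 0 0;0.0006 0 0.0006 0 0 0;0.0006 0 0.0006 0 0 0;0 0 0 0 0 0;0 0 0 0 0 0;0 0 0 0 0 0;0 0 0 0 0 0'
python3 - <<'E'
from h import *
s,T=now();print('hold',(T[:3,3]-.0187*T[:3,2]).round(4),s['wrist_force'].round(1),s['torque'].round(2))
E
```

```text
time: 14.03
position: [0.4696, 0.2008, 0.1272]
eef_rot: [1.911, 1.63, -0.794]
wrist_force: [-3.9, 2.6, 21.7]
opening: 0.597
grasp_force: 30.0
hold [0.4717 0.2139 0.1403] [-3.9  2.6 21.7] [-2.05  0.77 -0.48]
```

Firm stop at 21.7 N with no further travel, so it's seated. I'll unload, open and back out along the tool axis.

```bash
python3 -m jog '-0.0006 0 -0.0006 0 0 0;-0.0006 0 -0.0006 0 0 0;-0.0006 0 -0.0006 0 0 0;-0.0006 0 -0.0006 0 0 0;0 0 0 0 0 0;0 0 0 0 0 0;0 0 0 0 0 0;0 0 0 0 0 0;0 0 0 0 0 0;0 0 0 0 0 0'
python3 -m jog '0 0 0 0 0 0;0 0 0 0 0 0;0 0 0 0 0 0;0 0 0 0 0 0;0 0 0 0 0 0;0 0 0 0 0 0;0 0 0 0 0 0;0 0 0 0 0 0;0 0 0 0 0 0;0 0 0 0 0 0' 0.08
python3 -m jog '0 0 -0.015 0 0 0;0 0 -0.015 0 0 0;0 0 -0.015 0 0 0;0 0 -0.015 0 0 0;0 0 -0.015 0 0 0;0 0 -0.015 0 0 0;0 0 -0.015 0 0 0;0 0 -0.015 0 0 0;0 0 -0.015 0 0 0;0 0 -0.015 0 0 0'
python3 - <<'E'
from h import *
s,T=now();print(s['qpos'].round(2))
C=cams();o=[]
for n,x,y in(('top',190,225),('side',226,100)): 
    o.append(cv2.resize(C[n]['color'][y:y+66,x:x+44,::-1],(400,600),interpolation=cv2.INTER_CUBIC))
cv2.imwrite('pics/b4.png',cv2.convertScaleAbs(np.hstack(o),alpha=1.3))
print(proj(C['side'],[[.4712,.2126,.164],[.4712,.2126,.1]])-[226,100])
E
```

```text
time: 14.87
position: [0.4698, 0.2007, 0.1272]
eef_rot: [1.913, 1.633, -0.793]
wrist_force: [-1.3, 1.0, 9.3]
opening: 0.593
grasp_force: 30.0
time: 15.7
position: [0.4698, 0.2006, 0.1252]
eef_rot: [1.914, 1.635, -0.794]
wrist_force: [-0.1, -0.1, -0.7]
opening: 0.922
grasp_force: 0.0
time: 16.53
position: [0.4864, 0.3058, 0.2312]
eef_rot: [1.914, 1.636, -0.795]
wrist_force: [-0.2, 0.4, 0.0]
opening: 0.919
grasp_force: 0.0
[-0.61  0.67 -0.41  1.19  0.58  2.05 -1.11]
[[27.34468126 24.33463774]
 [29.72280175 43.73281771]]
```

View pics/b4.png

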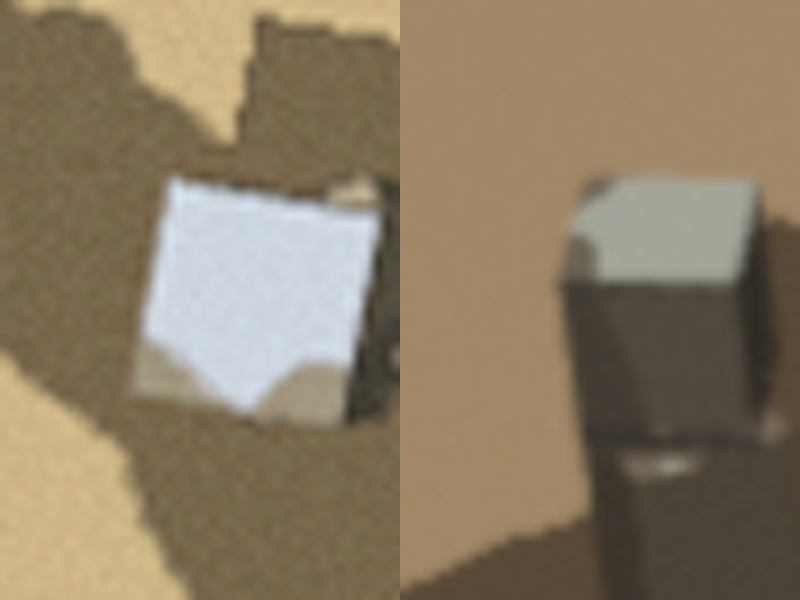

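The cap sits on the shoulder (side view, cap's lower edge near row 440) with no collar showing. I'll ease joint 6 off its limit and hand in.

```bash
python3 -m jog '-0.005 0 -0.005 0 0.05 0;-0.005 0 -0.005 0 0.05 0;-0.005 0 -0.005 0 0.05 0;-0.005 0 -0.005 0 0.05 0;-0.005 0 -0.005 0 0.05 0;-0.005 0 -0.005 0 0.05 0;0 0 0 0 0 0;0 0 0 0 0 0;0 0 0 0 0 0;0 0 0 0 0 0'
python3 - <<'E'
from h import *
from cell import job_done
print(now()[0]['qpos'].round(2)); print(job_done())
E
```

```text
time: 17.47
position: [0.485, 0.3005, 0.2715]
eef_rot: [2.111, 1.806, -0.528]
wrist_force: [-0.6, 0.7, -1.1]
opening: 0.918
grasp_force: 0.0
[-0.46  0.46 -0.47  1.3   0.44  1.86 -1.05]
the job is handed in; nothing more can be done
None
```

I put the cap back over the pump and pressed it down to a firm stop at about 22 N. In the last pictures it sits on the shoulder with the bottle upright, and I handed in at about 17.5 s; no verdict came back, and I did not re-measure the bystanders.

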